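# Pack lamp cartons in the transport case and clip its hood down

### The arm

A 6-joint arm with a two-finger parallel gripper is mounted at the origin on a cart in front of the work surface, level with it; the furniture and walls round the work are solid. World frame = base frame: x ahead of the robot, y to its left, z up, the work surface at z = 0. Lengths are in mm, angles in rad, forces in N, time in s.
With the tool pointing down it reaches from about 350 to 975 mm from the base axis. Payload 7.1 kg.
Tool frame: the origin (TCP) lies midway between the tips of the shut fingers; the grasp point (between the pads) lies 19 mm behind it (ctrl.grip_depth is the distance from the TCP to the grasp point, in mm); z points along the fingers, y is the line along which they close (so a half turn about z gives the same grasp; the last joint's range is limited). The gripper opens to 88 mm and grips with 3 to 60 N. Pads are 20 mm wide; open, the fingers measure 115 mm over their backs; the gripper's body (75 mm by 178 mm) begins 61 mm behind the grasp point.
Start: joints at [-1.349, 0.423, 1.63, -0, 1.089, -0.019], TCP at [149.069, -606.946, 222.675] pointing down, gripper open.
Joint ranges: [-3, 3], [-0.9, 2.11], [0.09, 2.58], [-1.31, 4.45], [0.11, 2.69], [-2.54, 2.54]. Speed limits (rad/s): [2.39, 2.39, 3.01, 3.14, 3.14, 3.14].

### API

Orientations are given as a rotation vector (axis times angle).
In Python, from workcell import get_obs, vision, ctrl gives the robot as it stands.
- The arm moves only by the tool step_arm, never from a script. Its argument "plan" is a list of rows, each a list of 7 numbers: the opening, from -1 (shut) to 1 (fully open), then the shift along the tool's x, y, z as a fraction of full scale, then the turn, a rotation vector about the tool's x, y, z as a fraction of full scale. In form: [[fingers, dx, dy, dz, wx, wy, wz], ...]. A call has 1 to 20 rows; each row shifts and turns the commanded pose from where the row before left it, along the tool's axes as they then stand; what a row does not reach is not made up. Full scale, the value 1, is 50 mm for a shift and 0.12 rad for a turn. A row lasts 1/8 s, in which the tool goes at most 62.5 mm and 10.7 degrees, less where a joint would pass 70% of its speed; a pose out of reach is approached as far as the arm can. A call with a number of a shift or a turn outside -1 to 1 is refused whole. A call with a gripper value outside its range is refused whole. The fingers move at their own pace and stop on an object; the grip force is fixed at half the most. Time passes only in rows, so rows that do not move let the fingers close. It gives the time, the measured TCP pose, the force, the opening and the grip force at its end, in the units of the state.
- get_obs(): the state, without advancing time (a new reading comes with each control period).
- vision.get_image(name): name is "side" or "top"; returns a dict with "pixels" (384x512x3 uint8, red, green, blue), "depth" (384x512 float32, mm along the optical axis (not along the pixel's ray), 0 where there is no reading), "fx", "fy", "cx", "cy" (pixels), "T" (4x4, takes a point from camera to world coordinates). Camera axes: x right, y down, z forward; pixel columns grow to the right and rows downward; lengths in mm; the calibration is good to about 2 mm. A picture is of the moment at which its call begins.
- ctrl.close_job(): hands the job in; it is judged then, once.
The state is a dict: "t": time; "qpos": joint angles; "qvel": joint speeds; "joint_torque": joint torques, N m; "ee_pos": TCP position; "orientation": TCP orientation; "ft_force": force on the tool from outside, world axes, zero at the start; "moment": the same for the moment, N m; "width": finger opening in mm; "grasp_force": force on a finger pad.
Only numpy, scipy, OpenCV 4.12 (cv2) and the standard library are available. Lean on these libraries where they do the work, as an engineer would, in place of code of your own. Each camera call takes 0.05 s, during which the arm holds its last target. There are 200 camera calls.

### The job

Pack the small lamp cartons (two to four, standing on the table) in the grey transport case for the service van: loosen the clamp knob of its divider and slide the divider back to make room, stand the cartons upright in one row in its channel, tight against the end wall that faces the divider, slide the divider up against the last carton and turn its clamp knob clockwise again, hard home, so that nothing can rattle. Then set the hood over the rim of the case so that it sits fully home and level, and swing both end clips up over the staples of the hood until they lie flat against it. Leave the other things on the table alone.

Things in the scene. Friction and masses are not known exactly. Their poses are not given: they have to be found in the camera images.
- case_base: open grey base of the transport case, fixed, 108 x 198 mm, 42 mm high. Origin: centre of its underside; x across it (away from the robot at yaw 0), y along it to the end wall where the row starts, z up. Walls 4 mm thick, tops rounded. A flange round the outside (124 x 214 mm, top at z = 32 mm) is the hood's seat. Carton channel on the -x side, divider's track at x = 27 mm; floor at z = 4 mm
- row_end (a point): point on the channel's floor midway across it, at the end wall where the row starts: (-29, 95, 4) mm in the base's frame, same axes. Cartons go from here towards -y. The channel is 42 mm wide (base x = -50 to -8 mm), 190 mm long, between the outer wall (42 mm high) and a rib 18 mm high
- divider (a joint): slide of the black divider along the track, m: 0 = fully back (paddle 167 mm from the end wall), growing as it comes towards the end wall, to 0.135. Slides with about 1 N while the knob is loose, held against more than 10 N by the clamped knob. Move it by its knob or push its paddle. Starts clamped, 10 to 100 mm forward, mostly too far for the cartons
- divider_face (a point): point on the paddle, midway across the channel, on the face towards the cartons (axes as the base's; +y to the cartons). Paddle 38 mm wide, 6 mm thick, from 6 to 62 mm above the table; joined at z = 19 to 33 mm to a carriage of 34 x 34 mm on the track, whose centre lies 56 mm to +x and 3 mm to -y of this point
- clamp_knob (a joint): clamp knob on the divider's carriage, rad: 0 = loose, grows clockwise seen from above, stop at 1.4. Its stud screws a brake pad down on the track, which bites from about 0.9 rad; well clamped above 1.1. Needs 0.1 N m, up to about 0.3 N m at the end; stays where it is left, within 0.1 rad. Starts clamped (1.15 to 1.35)
- knob_grip (a point): centre of the knob's bar grip, 65.5 mm above the table. The bar is 36 mm long, 12 mm thick and 24 mm high (z = 52 to 76 mm); its length lies along this point's y axis (the case's y at joint 0) and turns with the knob; grip it across the 12 mm thickness, along the point's x
- hood: loose grey hood, an open-bottomed box 119 x 209 mm, 56 mm high without handle, 0.28 to 0.46 kg. Origin: centre of its lower edge; long axis y, z up; starts right way up. Fits either way round, 2.5 mm play each side over the base's walls (10 mm deep). Seated: origin 32 mm above the base's, long axes parallel. A staple at each end: 27 mm up, 9.5 mm out, 19 mm wide
- hood_handle (a point): centre of the hood's black handle bar, 79 mm above its lower edge: bar 14 mm wide, 14 mm high, 112 mm long along the hood's y, 16 mm clear over the hood's top; grip it across the width
- clip_a (a joint): steel clip (hasp) on the case's +y end, rad: 0 = upright, flat against the seated hood, its slot over the staple; grows as it leans outwards; starts 0.45 to 0.9. Stiff hinge (0.035 N m): it stays where it is left
- clip_b (a joint): the same on the -y end
- clip_a_hinge (a point): hinge axis of clip_a (runs along the base's x), 35 mm above the table, 108.5 mm from the base's centre
- clip_b_hinge (a point): hinge axis of clip_b
- clip_a_tip (a point): upper lip of clip_a, 51.5 mm from its hinge: a bar 42 mm long, 6 mm thick. The clip is 48 mm wide, 3 mm thick; its slot (30 x 18 mm) spans 15 to 33 mm from the hinge. The staple comes 5 mm through it, so push above the slot
- clip_b_tip (a point): the same for clip_b
- calculator: pocket calculator, 115 x 68 x 13 mm; a bystander to be left alone; origin: centre of its underside
- blister_pack: carded blister pack, 118 x 80 x 23 mm; a bystander to be left alone; origin: centre of its underside
- screwdriver: screwdriver with an orange handle, 195 mm long; a bystander to be left alone; origin: centre of its underside
- carton_1: small lamp carton, 36 x 36 x 75 mm, 20 to 50 g, standing upright (like the other cartons; may be absent: None). Origin: centre of its underside, z up. All cartons are alike for this job, any order and any side
- carton_2: small lamp carton, 36 x 36 x 75 mm, 20 to 50 g, standing upright (like the other cartons; may be absent: None). Origin: centre of its underside, z up. All cartons are alike for this job, any order and any side
- carton_3: small lamp carton, 36 x 36 x 75 mm, 20 to 50 g, standing upright (like the other cartons; may be absent: None). Origin: centre of its underside, z up. All cartons are alike for this job, any order and any side
- carton_4: small lamp carton, 36 x 36 x 75 mm, 20 to 50 g, standing upright (like the other cartons; may be absent: None). Origin: centre of its underside, z up. All cartons are alike for this job, any order and any side
Mind the look-alikes: they are no part of the job. Leave any green, turquoise or yellow look-alike of the carton_3 alone.

How it is judged:
By the outcome, as a careful person would: the job done as asked, in the order asked, and still so for the second after the job is handed in, with the robot touching nothing.
Of carton_1, carton_2, carton_3, carton_4 only 2 to 4 are there at a start; the rules pass over those that are not, and their reading is None.
At some moment in a run one of hood may be knocked a few centimetres aside while the robot is not near it.
It also fails if it takes over 208 s, if anything falls off the work surface, if the arm or the gripper's body presses on something with over 40 N, if the wrist force passes 120 N, or if a joint passes its speed limit or range.

## Working session

There is one attempt and no reset: what is moved stays moved. The work goes in short steps, Python scripts to look and compute and a tool call to move; the robot and the scene stay as the last step left them, time stands still between calls to the robot, and variables do not carry over. Pictures are saved under pics/ and viewed, at most 14 in all, crops included, and the job is handed in when it is done.

Besides the shell and the picture viewer there is one more tool, called in YAML: its name, and indented under it one key for each argument. step_arm: Moves the arm, as the interface text tells. Its arguments: {"type":"object","properties":{"plan":{"type":"array","items":{"type":"array","items":{"type":"number","minimum":-1,"maximum":1}}}},"required":["plan"]}

```bash
ls; mkdir -p pics; cat > h.py <<'E'
import numpy as np, cv2
from workcell import get_obs, vision, ctrl
def shot(n,tag):
    im=vision.get_image(n); np.savez('pics/%s.npz'%tag,**{k:im[k] for k in im}); cv2.imwrite('pics/%s.png'%tag,im['pixels'][:,:,::-1]); return im
def load(tag): return dict(np.load('pics/%s.npz'%tag))
def pts(im):
    d=im['depth'].astype(float); v,u=np.mgrid[:d.shape[0],:d.shape[1]]
    P=np.stack([(u-im['cx'])/im['fx']*d,(v-im['cy'])/im['fy']*d,d],-1)
    return P@im['T'][:3,:3].T+im['T'][:3,3]
def onz(im,u,v,z):
    r=im['T'][:3,:3]@np.array([(u-im['cx'])/im['fx'],(v-im['cy'])/im['fy'],1]); o=im['T'][:3,3]
    return o+r*(z-o[2])/r[2]
E
python3 - <<'E'
from h import *
o=get_obs(); print({k:np.round(v,3) for k,v in o.items()}, ctrl.grip_depth)
for n in('top','side'):
    im=shot(n,n+'0'); print(n,im['fx'],im['cx'],im['cy'],np.round(im['T'],3).tolist())
E
```

```text
pics
{'t': np.float64(0.0), 'qpos': array([-1.349,  0.424,  1.631, -0.   ,  1.089, -0.019]), 'qvel': array([ 0.001,  0.002,  0.   , -0.003,  0.   ,  0.   ]), 'joint_torque': array([-0.0000e+00, -5.4462e+01, -2.7367e+01,  6.4000e-02,  2.3000e-02,
       -0.0000e+00]), 'ee_pos': array([ 148.931, -606.418,  221.901]), 'orientation': array([-3.117, -0.377,  0.   ]), 'ft_force': array([-0.164,  0.476, -0.494]), 'moment': array([-0.04 ,  0.005,  0.038]), 'grasp_force': np.float64(0.0), 'width': np.float64(87.968)} 18.700000000000003
top 399.7266802665321 260.7419274405314 197.71976460824112 [[-0.008, -0.984, 0.18, 321.585], [-1.0, 0.01, 0.012, -12.788], [-0.013, -0.179, -0.984, 1134.466], [0.0, 0.0, 0.0, 1.0]]
side 365.9108530986488 256.6929384046133 192.39394352566023 [[-1.0, 0.006, 0.011, 522.003], [-0.007, 0.459, -0.889, 860.992], [-0.01, -0.889, -0.458, 523.802], [0.0, 0.0, 0.0, 1.0]]
```

View pics/top0.png

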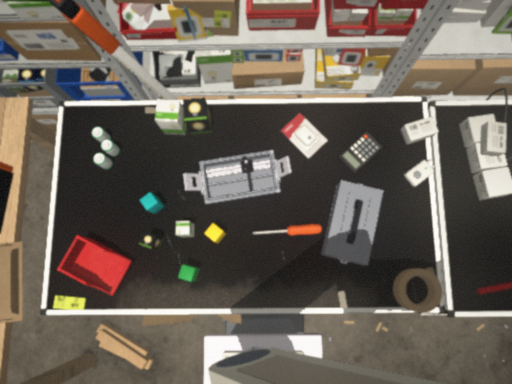

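View pics/side0.png

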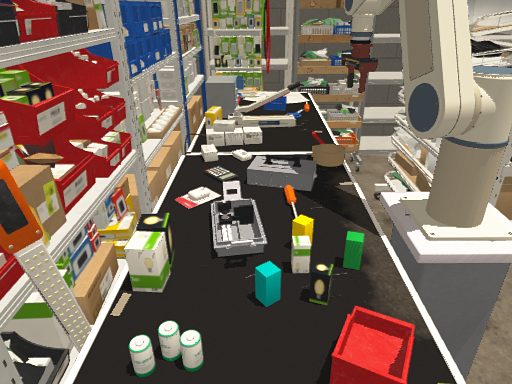

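```bash
python3 - <<'E'
from h import *
im=load('top0'); p=im['pixels'][:,:,::-1]
a=cv2.resize(p[95:290,125:300],None,fx=4,fy=4,interpolation=cv2.INTER_CUBIC)[:,:,:]
b=cv2.resize(a,(538,600)); 
cv2.imwrite('pics/c1.png',b)
s=load('side0')['pixels'][:,:,::-1]
cv2.imwrite('pics/c2.png',cv2.resize(s[170:310,120:380],(800,431),interpolation=cv2.INTER_CUBIC))
P=pts(im)
for u,v in [(184,224),(184,228),(149,240),(148,236),(151,200),(188,270),(214,230),(170,110),(196,110),(184,222)]:
    print(u,v,np.round(P[v,u]))
E
```

```text
184 224 [446. 205.  77.]
184 228 [435. 204.  78.]
149 240 [404. 298.  74.]
148 236 [415. 301.  73.]
151 200 [512. 296.  75.]
188 270 [325. 191.  75.]
214 230 [429. 125.  77.]
170 110 [756. 246. 106.]
196 110 [753. 173. 111.]
184 222 [451. 205.  78.]
```

View pics/c1.png

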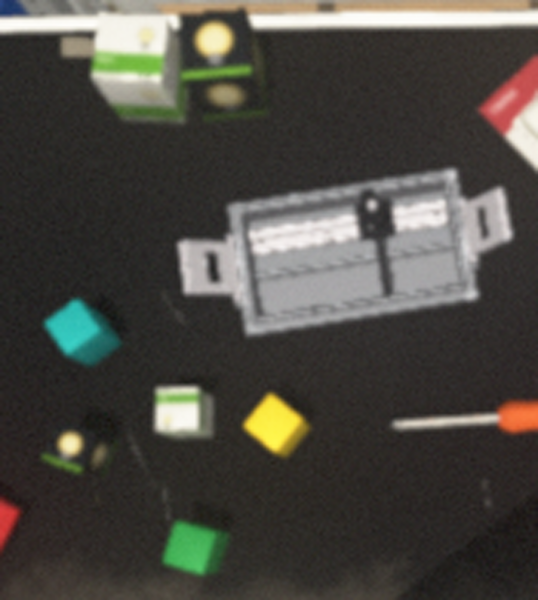

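View pics/c2.png

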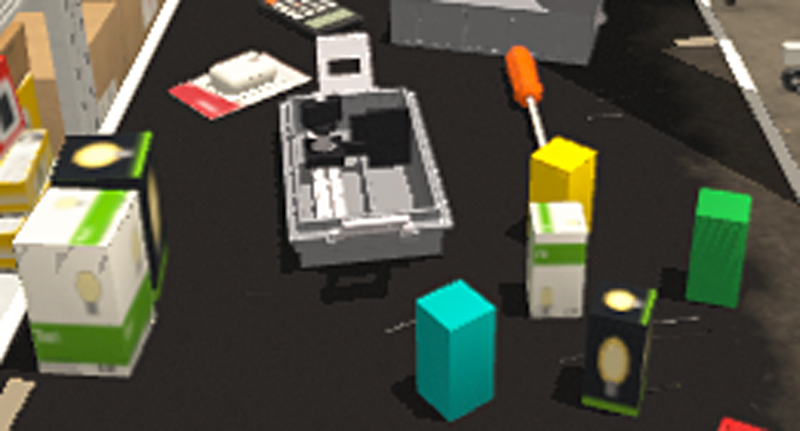

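```bash
cat >> h.py <<'E'
from scipy.spatial.transform import Rotation as R
from scipy.optimize import minimize
def rectfit(Q,L,W):
    # fit (x,y,yaw) so points of a filled LxW (along y, along x) rectangle lie inside, area-minimal: min-area rect
    r=cv2.minAreaRect(Q.astype(np.float32)); return r
def go(p,yaw,rows=None):
    """print tool deltas from the present pose to p with tool-y world angle yaw (mod pi)"""
    o=get_obs(); Rm=R.from_rotvec(o['orientation']).as_matrix()
    d=Rm.T@(np.array(p)-o['ee_pos']); cur=np.arctan2(Rm[1,1],Rm[0,1])
    dy=(yaw-cur+np.pi/2)%np.pi-np.pi/2
    print('pos',np.round(o['ee_pos'],1),'yaw',round(cur,3),'tilt',np.round(Rm[:2,2],3),'q',np.round(o['qpos'],2),'| units dx dy dz',np.round(d/50,2),'wz(units)',round(-dy/.12,2),'w',round(float(o['width']),1),'F',np.round(o['ft_force'],1))
E
python3 - <<'E'
from h import *
im=load('top0'); P=pts(im); s=load('side0'); S=pts(s)
def reg(P,x0,x1,y0,y1,z0,z1):
    m=(P[...,0]>x0)&(P[...,0]<x1)&(P[...,1]>y0)&(P[...,1]<y1)&(P[...,2]>z0)&(P[...,2]<z1); return P[m]
# case region: rim
for n,A in(('top',P),('side',S)):
    Q=reg(A,480,700,-60,230,37,48); print(n,len(Q),rectfit(Q[:,:2],0,0))
    K=reg(A,480,700,-60,230,70,90); print(' knob',len(K),K.mean(0).round(1) if len(K) else 0,rectfit(K[:,:2],0,0) if len(K)>3 else 0)
    D=reg(A,480,700,-60,230,55,68); print(' pad',len(D),rectfit(D[:,:2],0,0) if len(D)>3 else 0)
    for nm,b in dict(white=(400,480,165,245),black=(360,450,260,335)).items():
        C=reg(A,*b,66,84); print(' ',nm,len(C),rectfit(C[:,:2],0,0),C[:,2].mean())
    H=reg(A,300,640,-400,-150,48,66); print(' hood',len(H),rectfit(H[:,:2],0,0))
    H=reg(A,300,640,-400,-150,78,95); print(' handle',len(H),rectfit(H[:,:2],0,0),H[:,2].mean())
    F=reg(A,350,640,-100,300,-5,5); print(' table z',F[:,2].mean())
E
```

```text
top 484 ((583.3939819335938, 63.38346862792969), (114.576904296875, 238.79013061523438), 8.887101173400879)
 knob 102 [591.2 117.9  74. ] ((591.5560302734375, 123.28773498535156), (43.56614303588867, 185.48110961914062), 18.90915298461914)
 pad 154 ((582.8478393554688, 74.57322692871094), (83.428466796875, 271.5728454589844), 1.9844555854797363)
  white 195 ((436.5646667480469, 209.8094024658203), (35.17026138305664, 35.33969497680664), 89.81874084472656) 74.85896438522144
  black 196 ((406.06103515625, 302.0838623046875), (36.679752349853516, 35.61409378051758), 71.3952407836914) 74.99716764841796
 hood 3199 ((432.2029724121094, -307.8643798828125), (240.4986114501953, 218.42063903808594), 75.24714660644531)
 handle 235 ((451.2131652832031, -250.43836975097656), (14.916010856628418, 110.54027557373047), 75.3226089477539) 85.67968002614359
 table z 0.44628928683769803
side 436 ((586.5054321289062, 64.27610778808594), (107.83413696289062, 239.06248474121094), 8.772295951843262)
 knob 65 [603.1  88.3  72.6] ((591.6546020507812, 126.97470092773438), (40.778568267822266, 184.596923828125), 16.92117691040039)
 pad 150 ((588.9904174804688, 76.94263458251953), (89.5248031616211, 274.92926025390625), 1.1090997457504272)
  white 216 ((437.3748474121094, 213.3862762451172), (36.1219367980957, 38.1946907043457), 1.1843931674957275) 72.57592125770257
  black 292 ((406.5576477050781, 304.28106689453125), (37.37956619262695, 36.39628219604492), 70.98719787597656) 72.79158961096846
 hood 906 ((452.10797119140625, -247.1293182373047), (122.44538116455078, 208.68341064453125), 74.54425811767578)
 handle 105 ((452.17816162109375, -246.17117309570312), (15.42579460144043, 109.26990509033203), 75.96126556396484) 82.00195568200624
 table z -1.305465812547478
```

```bash
python3 - <<'E'
from h import *
psi=.154; c=np.array([584.5,64.])
for t in('top0','side0'):
    A=pts(load(t)).reshape(-1,3); L=A.copy(); d=A[:,:2]-c
    L[:,0]=d[:,0]*np.cos(psi)+d[:,1]*np.sin(psi); L[:,1]=-d[:,0]*np.sin(psi)+d[:,1]*np.cos(psi)
    rim=L[(abs(L[:,2]-42)<6)&(abs(L[:,0])<62)&(abs(L[:,1])<106)]
    for nm,m in dict(xm=(rim[:,0]<-47)&(abs(rim[:,1])<80),xp=(rim[:,0]>47)&(abs(rim[:,1])<80),yp=(rim[:,1]>90)&(abs(rim[:,0])<45),ym=(rim[:,1]<-90)&(abs(rim[:,0])<45)).items():
        q=rim[m]; k=1 if nm[0]=='x' else 0
        if len(q)>5: print(t,nm,len(q),'mean',q.mean(0).round(1),'slope',np.polyfit(q[:,k],q[:,1-k],1).round(3))
    kn=L[(L[:,2]>66)&(L[:,2]<84)&(abs(L[:,0]-27)<28)&(abs(L[:,1])<95)]
    print(' knob',len(kn),kn.mean(0).round(1),cv2.minAreaRect(kn[:,:2].astype(np.float32)))
    pd=L[(L[:,2]>52)&(L[:,2]<70)&(L[:,0]<-5)&(L[:,0]>-60)&(abs(L[:,1])<95)]
    print(' pad',len(pd),pd.mean(0).round(1),pd.min(0).round(1),pd.max(0).round(1))
    for sg in(1,-1):
        cl=L[(L[:,1]*sg>112)&(L[:,1]*sg<165)&(abs(L[:,0])<30)&(L[:,2]>30)]
        a,b=np.polyfit(cl[:,2],cl[:,1]*sg,1); print(' clip',sg,len(cl),'angle',np.arctan(a),'max y,z',(cl[:,1]*sg).max(),cl[:,2].max(),'x mean',cl[:,0].mean())
E
```

```text
top0 xm 103 mean [-51.3   1.8  41.2] slope [ -0.    -51.345]
top0 xp 107 mean [52.7 -0.3 41.3] slope [-1.0000e-03  5.2702e+01]
top0 yp 69 mean [ 0.1 97.2 40.8] slope [4.0000e-03 9.7157e+01]
top0 ym 47 mean [  1.3 -99.1  41.5] slope [-1.1000e-02 -9.9129e+01]
 knob 55 [ 26.7 -28.   75.9] ((27.24468231201172, -28.20421600341797), (35.39433288574219, 11.179317474365234), 16.979236602783203)
 pad 31 [-27.7 -27.6  61.7] [-46.6 -30.5  55.1] [ -6.4 -25.   64.8]
 clip 1 211 angle 0.8250712629403333 max y,z 148.39833915485238 75.95240812496422 x mean 2.0308324013665944
 clip -1 199 angle 0.635160650876168 max y,z 144.55622077316235 85.64883382322319 x mean 0.9077076791104834
side0 xm 59 mean [-49.6  10.2  39.6] slope [ 2.0000e-03 -4.9613e+01]
side0 xp 53 mean [53.9  8.9 40.2] slope [1.0000e-03 5.3911e+01]
side0 yp 68 mean [ 2.6 96.9 39.3] slope [8.0000e-03 9.6892e+01]
side0 ym 49 mean [ -5.2 -96.8  39. ] slope [-9.0000e-03 -9.6831e+01]
 knob 65 [ 29.6 -22.9  71.9] ((28.997398376464844, -24.826204299926758), (35.10909652709961, 14.624162673950195), 21.936555862426758)
 pad 52 [-25.8 -24.5  57.2] [-43.9 -30.4  52.3] [ -7.2 -20.7  61.7]
 clip 1 91 angle 0.7974812886950055 max y,z 150.53073562586533 71.53057304219504 x mean 1.5502193949199992
 clip -1 228 angle 0.5990124295104031 max y,z 145.86631365253803 78.38261962058061 x mean 1.936178155688832
```

```bash
cat >> h.py <<'E'
C=np.array([586.0,63.7]); PSI=.154
def W(x,y,z): return np.array([C[0]+x*np.cos(PSI)-y*np.sin(PSI),C[1]+x*np.sin(PSI)+y*np.cos(PSI),z])
def go(p,yaw):
    """units: turn first (wz), then shift in the turned frame"""
    o=get_obs(); Rm=R.from_rotvec(o['orientation']).as_matrix(); cur=np.arctan2(Rm[1,1],Rm[0,1])
    dy=(yaw-cur+np.pi/2)%np.pi-np.pi/2
    d=(Rm@R.from_rotvec([0,0,-dy]).as_matrix()).T@(np.array(p)-o['ee_pos'])
    print('t',round(float(o['t']),1),'pos',np.round(o['ee_pos'],1),'yaw',round(cur,3),'tilt',np.round(Rm[:2,2],3),'q6',round(o['qpos'][5],2),'w',round(float(o['width']),1),'F',np.round(o['ft_force'],1),'\n turn wz',round(-dy/.12,2),'then dx dy dz',np.round(d/50,2))
E
python3 -c "
from h import *
go(W(27,-27.5,120),PSI-1.24)"
```

```text
t 0.1 pos [ 149.  -606.4  222. ] yaw -1.33 tilt [-0.     0.001] q6 -0.02 w 87.5 F [ 0.5  0.4 -0.8] 
 turn wz -2.03 then dx dy dz [14.31 -7.09  2.05]
```

step_arm:
  plan:
    - [1, 0, 0, 0, 0, 0, -1]
    - [1, 0, 0, 0, 0, 0, -1]
    - [1, 0.795, -0.394, 0, 0, 0, 0]
    - [1, 0.795, -0.394, 0, 0, 0, 0]
    - [1, 0.795, -0.394, 0, 0, 0, 0]
    - [1, 0.795, -0.394, 0, 0, 0, 0]
    - [1, 0.795, -0.394, 0, 0, 0, 0]
    - [1, 0.795, -0.394, 0, 0, 0, 0]
    - [1, 0.795, -0.394, 0, 0, 0, 0]
    - [1, 0.795, -0.394, 0, 0, 0, 0]
    - [1, 0.795, -0.394, 0, 0, 0, 0]
    - [1, 0.795, -0.394, 0, 0, 0, 0]
    - [1, 0.795, -0.394, 0, 0, 0, 0]
    - [1, 0.795, -0.394, 0, 0, 0, 0]
    - [1, 0.795, -0.394, 0, 0, 0, 0]
    - [1, 0.795, -0.394, 0, 0, 0, 0]
    - [1, 0.795, -0.394, 0, 0, 0, 0]
    - [1, 0.795, -0.394, 0.5, 0, 0, 0]
    - [1, 0.795, -0.394, 0.5, 0, 0, 0]
    - [1, 0.795, -0.394, 0.5, 0, 0, 0]

```text
t: 2.6
ee_pos: [620.0, 39.7, 146.6]
orientation: [-3.051, -0.748, 0.001]
ft_force: [-0.3, -0.1, -0.1]
width: 87.7
grasp_force: 0.0
```

```bash
python3 -c "
from h import *
go(W(27,-27.5,50),PSI-1.24)
a=shot('side','s1');p=a['pixels'][:,:,::-1]
cv2.imwrite('pics/s1c.png',cv2.resize(p[120:270,160:360],(800,600),interpolation=cv2.INTER_CUBIC))"
```

```text
t 2.6 pos [620.   39.7 146.6] yaw -1.09 tilt [-0. -0.] q6 1.13 w 87.7 F [-0.3 -0.1 -0.1] 
 turn wz -0.03 then dx dy dz [-0.05 -0.05  1.93]
```

step_arm:
  plan:
    - [1, -0.05, -0.05, 0.5, 0, 0, 0]
    - [1, 0, 0, 0.5, 0, 0, 0]
    - [1, 0, 0, 0.5, 0, 0, 0]
    - [1, 0, 0, 0.42, 0, 0, 0]
    - [1, 0, 0, 0, 0, 0, 0]
    - [-1, 0, 0, 0, 0, 0, 0]
    - [-1, 0, 0, 0, 0, 0, 0]
    - [-1, 0, 0, 0, 0, 0, 0]
    - [-1, 0, 0, 0, 0, 0, 0]
    - [-1, 0, 0, 0, 0, 0, 0]
    - [-1, 0, 0, 0, 0, 0, 0]
    - [-1, 0, 0, 0, 0, 0, 0]
    - [-1, 0, 0, 0, 0, 0, 0]

```text
t: 4.28
ee_pos: [615.3, 40.3, 51.6]
orientation: [-3.05, -0.746, 0.002]
ft_force: [-3.0, 12.6, 5.8]
width: 11.8
grasp_force: 29.9
```

```bash
python3 -c "
from h import *
go(W(27,-27.5,50),PSI); print(get_obs()['moment'],get_obs()['grasp_force'])
a=shot('side','s2');p=a['pixels'][:,:,::-1]
cv2.imwrite('pics/s2c.png',cv2.resize(p[150:250,190:290],(600,600),interpolation=cv2.INTER_CUBIC))"
```

```text
t 4.3 pos [615.3  40.3  51.6] yaw -1.091 tilt [-0.002  0.002] q6 1.13 w 11.8 F [-3.  12.6  5.8] 
 turn wz -10.37 then dx dy dz [0.   0.03 0.03]
[1.92768472 0.44303101 0.05605696] 29.906306862831116
```

View pics/s2c.png

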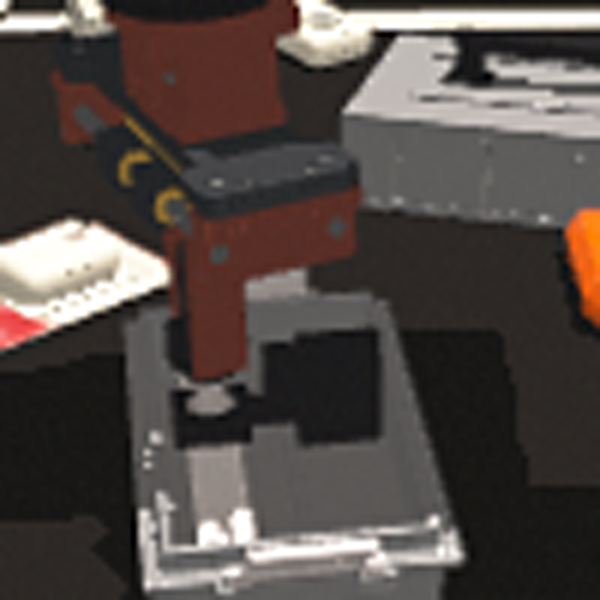

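step_arm:
  plan:
    - [-1, 0, -0.03, 0, 0, 0, 0]
    - [-1, 0, 0, 0, 0, 0, -1]
    - [-1, 0, 0, 0, 0, 0, -1]
    - [-1, 0, 0, 0, 0, 0, -1]
    - [-1, 0, 0, 0, 0, 0, -1]
    - [-1, 0, 0, 0, 0, 0, -1]
    - [-1, 0, 0, 0, 0, 0, -1]
    - [-1, 0, 0, 0, 0, 0, -1]
    - [-1, 0, 0, 0, 0, 0, -1]
    - [-1, 0, 0, 0, 0, 0, -1]
    - [-1, 0, 0, 0, 0, 0, -1]
    - [-1, 0, 0, 0, 0, 0, 0]
    - [-1, 0, 0, 0, 0, 0, 0]

```text
t: 5.95
ee_pos: [616.3, 40.7, 51.6]
orientation: [2.097, 2.337, 0.002]
ft_force: [5.1, 0.3, -6.1]
width: 11.6
grasp_force: 30.0
```

```bash
python3 -c "
from h import *
go(W(27,-27.5-42,50),PSI); print(get_obs()['moment'],get_obs()['grasp_force'])"
```

```text
t 6.0 pos [616.3  40.7  51.6] yaw 0.108 tilt [ 0.002 -0.   ] q6 -0.06 w 11.6 F [ 5.1  0.3 -6.1] 
 turn wz -0.38 then dx dy dz [-0.84  0.01  0.03]
[-0.07989093 -1.04485968  0.06870515] 29.997688829898834
```

step_arm:
  plan:
    - [-1, 0, 0.02, 0, 0, 0, -0.3]
    - [-1, 0, 0.02, 0, 0, 0, 0]
    - [-1, -0.2, 0, 0, 0, 0, 0]
    - [-1, -0.2, 0, 0, 0, 0, 0]
    - [-1, -0.2, 0, 0, 0, 0, 0]
    - [-1, -0.2, 0, 0, 0, 0, 0]
    - [-1, 0, 0, 0, 0, 0, 0]
    - [-1, 0, 0, 0, 0, 0, 0]

```text
t: 6.95
ee_pos: [622.7, 1.1, 51.5]
orientation: [-2.053, -2.377, 0.001]
ft_force: [-4.2, -0.6, -0.2]
width: 11.9
grasp_force: 30.0
```

```bash
python3 -c "
from h import *
go(W(27,-27.5-42,50),PSI); print(get_obs()['moment'],get_obs()['grasp_force'])"
```

```text
t 7.0 pos [622.7   1.1  51.5] yaw 0.146 tilt [-0.001 -0.   ] q6 -0.16 w 11.9 F [-4.2 -0.6 -0.2] 
 turn wz -0.07 then dx dy dz [-0.04  0.01  0.03]
[-0.29451543  0.58447608  0.02964467] 29.998088479042053
```

step_arm:
  plan:
    - [0, 0, 0, 0, 0, 0, 0]
    - [0, 0, 0, 0, 0, 0, 0]
    - [0, 0, 0, -0.8, 0, 0, 0]
    - [0, 0, 0, -0.8, 0, 0, 0]
    - [0, 0, 0, -0.4, 0, 0, 0]

```text
t: 7.58
ee_pos: [624.7, 1.7, 154.2]
orientation: [2.051, 2.376, 0.004]
ft_force: [0.7, -0.4, -0.8]
width: 43.6
grasp_force: 0.0
```

```bash
sed -i 's/586.0,63.7/585.6,63.7/' h.py; python3 -c "
from h import *
go([437.2,211,46],0.0)"
```

```text
t 7.6 pos [624.7   1.7 154.2] yaw 0.146 tilt [0.004 0.   ] q6 -0.16 w 43.6 F [ 0.7 -0.4 -0.8] 
 turn wz 1.22 then dx dy dz [ 4.19 -3.76  2.15]
```

step_arm:
  plan:
    - [0.5, 0, 0, 0, 0, 0, 0.6]
    - [0.5, 0, 0, 0, 0, 0, 0.62]
    - [0.5, 0.7, -0.63, 0, 0, 0, 0]
    - [0.5, 0.7, -0.63, 0, 0, 0, 0]
    - [0.5, 0.7, -0.63, 0, 0, 0, 0]
    - [0.5, 0.7, -0.63, 0, 0, 0, 0]
    - [0.5, 0.7, -0.63, 0, 0, 0, 0]
    - [0.5, 0.7, -0.62, 0, 0, 0, 0]
    - [0.5, 0, 0, 0.7, 0, 0, 0]
    - [0.5, 0, 0, 0.7, 0, 0, 0]
    - [0.5, 0, 0, 0.4, 0, 0, 0]
    - [0.5, 0, 0, 0.33, 0, 0, 0]
    - [0.5, 0, 0, 0, 0, 0, 0]

```text
t: 9.2
ee_pos: [434.1, 211.2, 44.2]
orientation: [-2.221, -2.221, 0.003]
ft_force: [-0.5, 0.6, -0.7]
width: 65.6
grasp_force: 0.0
```

```bash
python3 -c "
from h import *
go([437.2,211,46],0.0)
a=shot('top','t3');b=shot('side','s3')
x=cv2.resize(a['pixels'][180:290,130:240,::-1],(400,400),interpolation=cv2.INTER_CUBIC);y=cv2.resize(b['pixels'][200:310,240:350,::-1],(400,400),interpolation=cv2.INTER_CUBIC)
cv2.imwrite('pics/m3.png',np.hstack([x,y]))"
```

```text
t 9.2 pos [434.1 211.2  44.2] yaw -0.0 tilt [-0.002 -0.001] q6 0.43 w 65.6 F [-0.5  0.6 -0.7] 
 turn wz -0.0 then dx dy dz [-0.    0.06 -0.04]
```

View pics/m3.png

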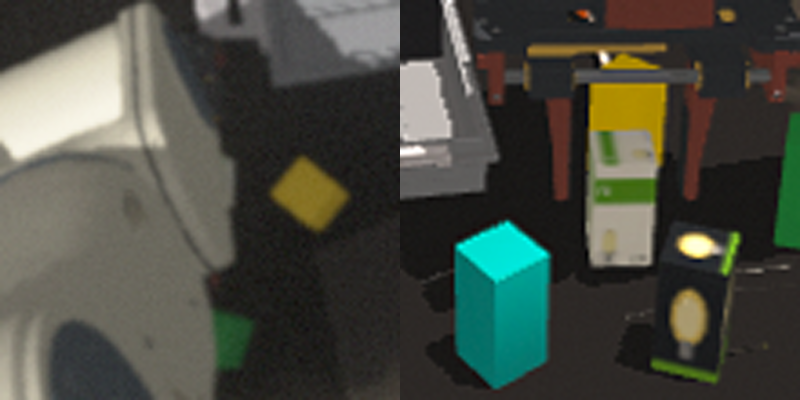

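step_arm:
  plan:
    - [0.5, 0, 0.06, -0.04, 0, 0, 0]
    - [-1, 0, 0, 0, 0, 0, 0]
    - [-1, 0, 0, 0, 0, 0, 0]
    - [-1, 0, 0, 0, 0, 0, 0]
    - [-1, 0, 0, 0, 0, 0, 0]
    - [-1, 0, 0, 0, 0, 0, 0]
    - [-1, 0, 0, -0.5, 0, 0, 0]
    - [-1, 0, 0, -0.7, 0, 0, 0]
    - [-1, 0, 0, -0.7, 0, 0, 0]

```text
t: 10.42
ee_pos: [437.4, 211.4, 142.9]
orientation: [-2.222, -2.221, 0.001]
ft_force: [-0.3, -0.5, -0.4]
width: 36.1
grasp_force: 29.9
```

```bash
python3 -c "
from h import *
go(W(-29,73,140),PSI)"
```

```text
t 10.4 pos [437.4 211.4 142.9] yaw -0.0 tilt [-0.001 -0.   ] q6 0.43 w 36.1 F [-0.3 -0.5 -0.4] 
 turn wz -1.29 then dx dy dz [-1.91  1.9   0.06]
```

step_arm:
  plan:
    - [-1, 0, 0, 0, 0, 0, -0.65]
    - [-1, 0, 0, 0, 0, 0, -0.64]
    - [-1, -0.48, 0.48, 0, 0, 0, 0]
    - [-1, -0.48, 0.48, 0, 0, 0, 0]
    - [-1, -0.48, 0.48, 0, 0, 0, 0]
    - [-1, -0.47, 0.46, 0, 0, 0, 0]
    - [-1, 0, 0, 0.4, 0, 0, 0]
    - [-1, 0, 0, 0.4, 0, 0, 0]
    - [-1, 0, 0, 0, 0, 0, 0]
    - [-1, 0, 0, 0, 0, 0, 0]

```text
t: 11.68
ee_pos: [546.5, 131.9, 102.6]
orientation: [2.043, 2.386, 0.0]
ft_force: [0.5, 0.2, -0.8]
width: 36.2
grasp_force: 29.9
```

```bash
python3 -c "
from h import *
go(W(-29,73,50),PSI)
a=shot('top','t4');b=shot('side','s4')
x=cv2.resize(a['pixels'][140:220,170:300,::-1],(400,246),interpolation=cv2.INTER_CUBIC);y=cv2.resize(b['pixels'][170:270,190:290,::-1],(400,400),interpolation=cv2.INTER_CUBIC)
z=np.zeros((400,800,3),np.uint8);z[:246,:400]=x;z[:,400:]=y
cv2.imwrite('pics/m4.png',z)"
```

```text
t 11.7 pos [546.5 131.9 102.6] yaw 0.155 tilt [0. 0.] q6 0.06 w 36.2 F [ 0.5  0.2 -0.8] 
 turn wz 0.0 then dx dy dz [-0.01 -0.02  1.05]
```

View pics/m4.png

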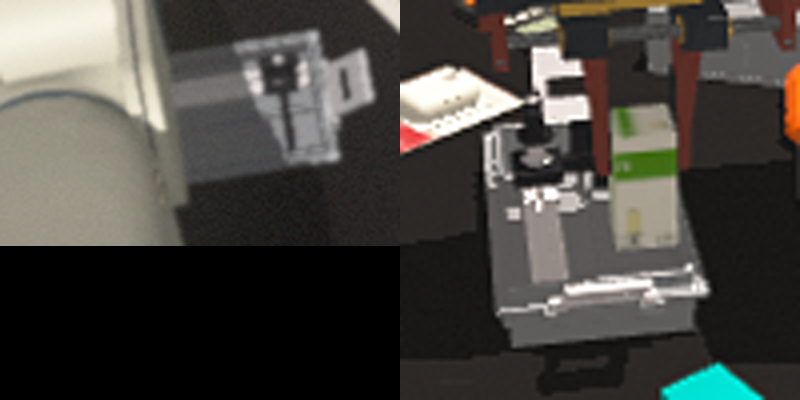

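step_arm:
  plan:
    - [-1, 0, 0, 0.3, 0, 0, 0]
    - [-1, 0, 0, 0.3, 0, 0, 0]
    - [-1, 0, 0, 0.2, 0, 0, 0]
    - [-1, 0, 0, 0.15, 0, 0, 0]
    - [-1, 0, 0, 0.06, 0, 0, 0]
    - [-1, 0, 0, 0, 0, 0, 0]

```text
t: 12.52
ee_pos: [546.4, 131.8, 51.6]
orientation: [-2.043, -2.386, -0.0]
ft_force: [-0.0, 0.9, -0.4]
width: 35.8
grasp_force: 30.0
```

step_arm:
  plan:
    - [-1, 0.04, 0, 0, 0, 0, 0]
    - [-1, 0.04, 0, 0, 0, 0, 0]
    - [-1, 0, 0, 0, 0, 0, 0]

```text
t: 12.9
ee_pos: [546.1, 134.8, 51.9]
orientation: [2.041, 2.386, -0.001]
ft_force: [1.6, -7.3, 0.9]
width: 35.7
grasp_force: 30.0
```

```bash
python3 -c "
from h import *
go(W(-29,77,50),PSI)"
```

```text
t 12.9 pos [546.1 134.8  51.9] yaw 0.155 tilt [ 0.001 -0.001] q6 0.07 w 35.7 F [ 1.6 -7.3  0.9] 
 turn wz 0.01 then dx dy dz [ 0.01 -0.02  0.04]
```

step_arm:
  plan:
    - [-1, 0, 0, 0.03, 0, 0, 0]
    - [0.3, 0, 0, 0, 0, 0, 0]
    - [0.3, 0, 0, 0, 0, 0, 0]
    - [0.3, 0, 0, 0, 0, 0, 0]
    - [0.5, 0, 0, -0.6, 0, 0, 0]
    - [0.5, 0, 0, -0.7, 0, 0, 0]
    - [0.5, 0, 0, -0.7, 0, 0, 0]

```text
t: 13.78
ee_pos: [545.4, 135.8, 151.0]
orientation: [-2.043, -2.386, 0.001]
ft_force: [-0.3, 0.8, 0.2]
width: 66.1
grasp_force: 0.0
```

```bash
python3 -c "
from h import *
go([406.3,302.8,46],-.328)"
```

```text
t 13.8 pos [545.4 135.8 151. ] yaw 0.155 tilt [-0.001 -0.   ] q6 0.07 w 66.1 F [-0.3  0.8  0.2] 
 turn wz 4.02 then dx dy dz [ 2.27 -3.71  2.1 ]
```

step_arm:
  plan:
    - [0.5, 0, 0, 0, 0, 0, 1]
    - [0.5, 0, 0, 0, 0, 0, 1]
    - [0.5, 0, 0, 0, 0, 0, 1]
    - [0.5, 0, 0, 0, 0, 0, 1.0]
    - [0.5, 0.38, -0.62, 0, 0, 0, 0]
    - [0.5, 0.38, -0.62, 0, 0, 0, 0]
    - [0.5, 0.38, -0.62, 0, 0, 0, 0]
    - [0.5, 0.38, -0.62, 0, 0, 0, 0]
    - [0.5, 0.38, -0.62, 0, 0, 0, 0]
    - [0.5, 0.37, -0.61, 0, 0, 0, 0]
    - [0.5, 0, 0, 0.7, 0, 0, 0]
    - [0.5, 0, 0, 0.7, 0, 0, 0]
    - [0.5, 0, 0, 0.4, 0, 0, 0]
    - [0.5, 0, 0, 0.28, 0, 0, 0]
    - [0.5, 0, 0, 0, 0, 0, 0]

```text
t: 15.65
ee_pos: [405.8, 302.3, 45.5]
orientation: [-2.552, -1.832, 0.002]
ft_force: [-0.6, -0.7, -0.5]
width: 65.8
grasp_force: 0.0
```

```bash
python3 -c "
from h import *
go([406.3,302.8,46],-.328)"
```

```text
t 15.7 pos [405.8 302.3  45.5] yaw -0.326 tilt [-0.001 -0.001] q6 0.94 w 65.8 F [-0.6 -0.7 -0.5] 
 turn wz 0.02 then dx dy dz [ 0.01  0.01 -0.01]
```

step_arm:
  plan:
    - [-1, 0, 0, 0, 0, 0, 0]
    - [-1, 0, 0, 0, 0, 0, 0]
    - [-1, 0, 0, 0, 0, 0, 0]
    - [-1, 0, 0, 0, 0, 0, 0]
    - [-1, 0, 0, 0, 0, 0, 0]
    - [-1, 0, 0, -0.5, 0, 0, 0]
    - [-1, 0, 0, -0.7, 0, 0, 0]
    - [-1, 0, 0, -0.7, 0, 0, 0]

```text
t: 16.65
ee_pos: [405.9, 302.3, 141.9]
orientation: [2.552, 1.832, -0.002]
ft_force: [0.5, -0.2, -0.6]
width: 35.6
grasp_force: 30.0
```

```bash
python3 -c "
from h import *
go(W(-29,35,140),PSI)
a=shot('top','t5'); P=pts(a); D=(P[...,:2]-C)@np.array([[np.cos(PSI),-np.sin(PSI)],[np.sin(PSI),np.cos(PSI)]])
m=(abs(P[...,2]-79)<7)&(abs(D[...,0]+29)<30)&(abs(D[...,1]-77)<30); q=D[m]; print(len(q),P[m][:,2].mean(),cv2.minAreaRect(q.astype(np.float32)))"
```

```text
t 16.6 pos [405.9 302.3 141.9] yaw -0.326 tilt [-0.001 -0.001] q6 0.94 w 35.6 F [ 0.5 -0.2 -0.6] 
 turn wz -4.0 then dx dy dz [-4.57  2.24  0.04]
181 79.22634580286417 ((-27.731420516967773, 75.08688354492188), (36.00027084350586, 36.47026443481445), 89.43876647949219)
```

step_arm:
  plan:
    - [-1, 0, 0, 0, 0, 0, -1]
    - [-1, 0, 0, 0, 0, 0, -1]
    - [-1, 0, 0, 0, 0, 0, -1]
    - [-1, 0, 0, 0, 0, 0, -1]
    - [-1, -0.66, 0.32, 0, 0, 0, 0]
    - [-1, -0.66, 0.32, 0, 0, 0, 0]
    - [-1, -0.65, 0.32, 0, 0, 0, 0]
    - [-1, -0.65, 0.32, 0, 0, 0, 0]
    - [-1, -0.65, 0.32, 0, 0, 0, 0]
    - [-1, -0.65, 0.32, 0, 0, 0, 0]
    - [-1, -0.65, 0.32, 0, 0, 0, 0]
    - [-1, 0, 0, 0.4, 0, 0, 0]
    - [-1, 0, 0, 0.4, 0, 0, 0]
    - [-1, 0, 0, 0, 0, 0, 0]
    - [-1, 0, 0, 0, 0, 0, 0]

```text
t: 18.58
ee_pos: [552.2, 94.1, 101.4]
orientation: [2.043, 2.386, 0.0]
ft_force: [0.2, 0.2, -0.2]
width: 35.7
grasp_force: 30.0
```

```bash
python3 -c "
from h import *
go(W(-29,35,50),PSI)"
```

```text
t 18.6 pos [552.2  94.1 101.4] yaw 0.155 tilt [0. 0.] q6 -0.01 w 35.7 F [ 0.2  0.2 -0.2] 
 turn wz 0.0 then dx dy dz [-0.   -0.01  1.03]
```

step_arm:
  plan:
    - [-1, 0, -0.01, 0.3, 0, 0, 0]
    - [-1, 0, 0, 0.3, 0, 0, 0]
    - [-1, 0, 0, 0.2, 0, 0, 0]
    - [-1, 0, 0, 0.15, 0, 0, 0]
    - [-1, 0, 0, 0.04, 0, 0, 0]
    - [-1, 0, 0, 0, 0, 0, 0]

```text
t: 19.32
ee_pos: [551.7, 93.9, 51.6]
orientation: [2.043, 2.386, -0.0]
ft_force: [0.5, 0.1, -0.5]
width: 35.9
grasp_force: 30.0
```

step_arm:
  plan:
    - [-1, 0.05, 0, 0, 0, 0, 0]
    - [-1, 0.05, 0, 0, 0, 0, 0]
    - [-1, 0.03, 0, 0, 0, 0, 0]
    - [-1, 0, 0, 0, 0, 0, 0]

```text
t: 19.82
ee_pos: [551.1, 99.1, 52.3]
orientation: [2.041, 2.386, -0.001]
ft_force: [1.0, -10.1, 1.9]
width: 35.9
grasp_force: 30.0
```

```bash
python3 -c "
from h import *
go(W(-29,41,50),PSI)"
```

```text
t 19.8 pos [551.1  99.1  52.3] yaw 0.156 tilt [ 0.001 -0.002] q6 0.0 w 35.9 F [  1.  -10.1   1.9] 
 turn wz 0.01 then dx dy dz [ 0.02 -0.01  0.04]
```

step_arm:
  plan:
    - [-1, 0, 0, 0.04, 0, 0, 0]
    - [0.3, 0, 0, 0, 0, 0, 0]
    - [0.3, 0, 0, 0, 0, 0, 0]
    - [0.3, 0, 0, 0, 0, 0, 0]
    - [0.3, 0, 0, -0.6, 0, 0, 0]
    - [0.3, 0, 0, -0.7, 0, 0, 0]
    - [0, 0, 0, -0.2, 0, 0, 0]
    - [-0.3, -0.7, 0.37, 0, 0, 0, 0]
    - [-0.3, -0.7, 0.37, 0, 0, 0, 0]
    - [-0.3, -0.7, 0.37, 0, 0, 0, 0]

```text
t: 21.08
ee_pos: [621.7, 4.4, 123.8]
orientation: [-2.042, -2.386, 0.001]
ft_force: [-0.0, 0.6, -0.2]
width: 30.7
grasp_force: 0.0
```

```bash
python3 -c "
from h import *
go([622.7,1.1,51],.148)"
```

```text
t 21.1 pos [621.7   4.4 123.8] yaw 0.155 tilt [-0.001  0.   ] q6 -0.17 w 30.7 F [-0.   0.6 -0.2] 
 turn wz 0.06 then dx dy dz [-0.07  0.01  1.46]
```

step_arm:
  plan:
    - [-0.3, -0.07, 0.01, 0.5, 0, 0, 0.06]
    - [-0.3, 0, 0, 0.5, 0, 0, 0]
    - [-0.3, 0, 0, 0.46, 0, 0, 0]
    - [-0.3, 0, 0, 0, 0, 0, 0]
    - [-1, 0, 0, 0, 0, 0, 0]
    - [-1, 0, 0, 0, 0, 0, 0]
    - [-1, 0, 0, 0, 0, 0, 0]
    - [-1, 0, 0, 0, 0, 0, 0]
    - [-1, 0, 0, 0, 0, 0, 0]

```text
t: 22.2
ee_pos: [622.6, 1.8, 52.6]
orientation: [2.052, 2.379, 0.0]
ft_force: [-2.7, -1.1, 6.0]
width: 11.3
grasp_force: 30.0
```

step_arm:
  plan:
    - [-1, 0.2, 0, 0, 0, 0, 0]
    - [-1, 0.25, 0, 0, 0, 0, 0]
    - [-1, 0.25, 0, 0, 0, 0, 0]
    - [-1, 0.25, 0, 0, 0, 0, 0]
    - [-1, 0.25, 0, 0, 0, 0, 0]
    - [-1, 0.25, 0, 0, 0, 0, 0]
    - [-1, 0.2, 0, 0, 0, 0, 0]
    - [-1, 0, 0, 0, 0, 0, 0]
    - [-1, 0, 0, 0, 0, 0, 0]

```text
t: 23.32
ee_pos: [609.9, 83.7, 52.6]
orientation: [-2.051, -2.378, 0.001]
ft_force: [-5.2, -0.7, 8.2]
width: 12.1
grasp_force: 30.0
```

```bash
python3 -c "
from h import *
go(W(26.6,20,51),PSI)"
```

```text
t 23.3 pos [609.9  83.7  52.6] yaw 0.147 tilt [-0.001  0.   ] q6 -0.03 w 12.1 F [-5.2 -0.7  8.2] 
 turn wz -0.05 then dx dy dz [ 0.08 -0.01  0.03]
```

step_arm:
  plan:
    - [-1, 0.04, -0.02, 0, 0, 0, 0]
    - [-1, 0.04, -0.01, 0, 0, 0, 0]
    - [-1, 0.02, 0, 0, 0, 0, 0]
    - [-1, 0, 0, 0, 0, 0, 0]

```text
t: 23.82
ee_pos: [609.4, 86.2, 52.6]
orientation: [2.049, 2.377, -0.001]
ft_force: [-0.5, -11.1, 4.8]
width: 12.1
grasp_force: 30.0
```

step_arm:
  plan:
    - [-1, 0.04, 0, 0, 0, 0, 0]
    - [-1, 0.03, 0, 0, 0, 0, 0]
    - [-1, 0, 0, 0, 0, 0, 0]

```text
t: 24.2
ee_pos: [609.3, 86.7, 52.6]
orientation: [2.046, 2.376, -0.004]
ft_force: [2.6, -25.5, 5.6]
width: 11.9
grasp_force: 30.0
```

```bash
python3 -c "
from h import *
go(W(26.6,20,51),PSI-1.4)"
```

```text
t 24.2 pos [609.3  86.7  52.6] yaw 0.149 tilt [ 0.003 -0.006] q6 -0.02 w 11.9 F [  2.6 -25.5   5.6] 
 turn wz 11.62 then dx dy dz [-0.   -0.02  0.03]
```

step_arm:
  plan:
    - [-1, -0.03, 0, 0, 0, 0, 1]
    - [-1, 0, 0, 0, 0, 0, 1]
    - [-1, 0, 0, 0, 0, 0, 1]
    - [-1, 0, 0, 0, 0, 0, 1]
    - [-1, 0, 0, 0, 0, 0, 1]
    - [-1, 0, 0, 0, 0, 0, 1]
    - [-1, 0, 0, 0, 0, 0, 1]
    - [-1, 0, 0, 0, 0, 0, 1]
    - [-1, 0, 0, 0, 0, 0, 1]
    - [-1, 0, 0, 0, 0, 0, 1]
    - [-1, 0, 0, 0, 0, 0, 1]
    - [-1, 0, 0, 0, 0, 0, 0.5]
    - [-1, 0, 0, 0, 0, 0, 0]
    - [-1, 0, 0, 0, 0, 0, 0]

```text
t: 25.95
ee_pos: [608.8, 86.7, 52.7]
orientation: [3.092, 0.529, 0.001]
ft_force: [-1.5, -18.3, 8.3]
width: 11.8
grasp_force: 30.0
```

```bash
python3 -c "
from h import *
go(W(26.6,20,51),PSI-1.4); print(get_obs()['moment'])"
```

```text
t 25.9 pos [608.8  86.7  52.7] yaw -1.232 tilt [ 0.002 -0.004] q6 1.36 w 11.8 F [ -1.5 -18.3   8.3] 
 turn wz 0.12 then dx dy dz [ 0.   -0.02  0.03]
[-3.3043223   0.13287839  0.01053677]
```

step_arm:
  plan:
    - [-1, 0, 0, 0, 0, 0, 0.4]
    - [-1, 0, 0, 0, 0, 0, 0]
    - [-1, 0, 0, 0, 0, 0, 0]

```text
t: 26.32
ee_pos: [608.9, 86.8, 52.7]
orientation: [3.104, 0.457, 0.002]
ft_force: [-0.5, -17.6, 8.1]
width: 11.9
grasp_force: 30.3
```

```bash
python3 -c "
from h import *
go(W(26.6,20,51),PSI-1.4); print(get_obs()['moment'])"
```

```text
t 26.3 pos [608.9  86.8  52.7] yaw -1.278 tilt [ 0.002 -0.004] q6 1.41 w 11.9 F [ -0.5 -17.6   8.1] 
 turn wz -0.27 then dx dy dz [ 0.   -0.01  0.03]
[-3.16335618  0.12933255  0.54774421]
```

step_arm:
  plan:
    - [-0.4, 0, 0, 0, 0, 0, 0]
    - [-0.4, 0, 0, 0, 0, 0, 0]
    - [-0.2, 0, 0, 0, 0, 0, 0]
    - [-0.2, 0, 0, -0.5, 0, 0, 0]
    - [0, 0, 0, -1, 0, 0, 0]
    - [0, 0, 0, -1, 0, 0, 0]
    - [0, 0.8, 0, 0, 0, 0, 0]
    - [0, 1, 0, 0, 0, 0, 0]
    - [0, 1, 0, 0, 0, 0, 0]
    - [0, 1, 0, 0, 0, 0, 0]

```text
t: 27.58
ee_pos: [791.3, 145.4, 176.5]
orientation: [-3.108, -0.455, 0.0]
ft_force: [-0.0, -0.4, 0.3]
width: 43.8
grasp_force: 0.0
```

```bash
python3 -c "
from h import *
a=shot('top','t6');b=shot('side','s6')
x=cv2.resize(a['pixels'][130:230,170:310,::-1],(440,314),interpolation=cv2.INTER_CUBIC);y=cv2.resize(b['pixels'][170:270,190:290,::-1],(360,360),interpolation=cv2.INTER_CUBIC)
z=np.zeros((360,800,3),np.uint8);z[:314,:440]=x;z[:,440:]=y
cv2.imwrite('pics/m6.png',z)
for im in (a,b):
    P=pts(im).reshape(-1,3); D=(P[:,:2]-C)@np.array([[np.cos(PSI),-np.sin(PSI)],[np.sin(PSI),np.cos(PSI)]])
    k=(P[:,2]>66)&(P[:,2]<84)&(abs(D[:,0]-27)<22)&(abs(D[:,1]-20)<24); print(k.sum(),cv2.minAreaRect(D[k].astype(np.float32)) if k.sum()>4 else 0)
    H=P[(abs(P[:,0]-450)<170)&(abs(P[:,1]+260)<160)&(P[:,2]>75)&(P[:,2]<95)]; print(cv2.minAreaRect(H[:,:2].astype(np.float32)),H[:,2].mean())
"
```

```text
0 0
((435.1083679199219, -220.90956115722656), (14.334207534790039, 109.9803237915039), 75.08519744873047) 85.24024121613175
72 ((27.845138549804688, 21.819072723388672), (35.49990463256836, 12.706186294555664), 12.730300903320312)
((436.3240661621094, -215.6404266357422), (17.11722755432129, 109.19818878173828), 74.77667999267578) 80.96910396064503
```

View pics/m6.png

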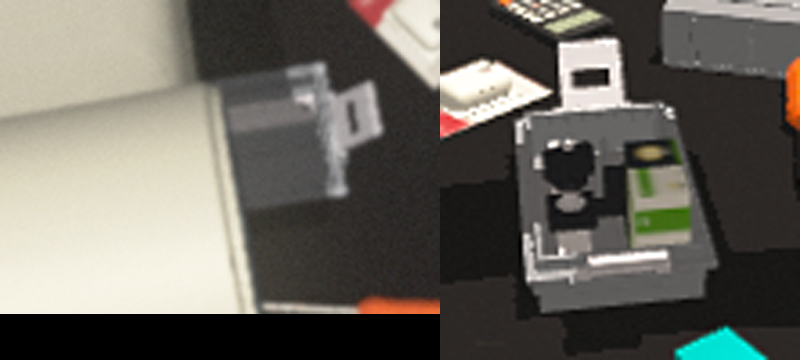

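```bash
python3 -c "
from h import *
for t in('t6','s6'):
    P=pts(load(t)).reshape(-1,3); c=np.array([435.1,-220.9]);a=np.radians(75.1)
    D=(P[:,:2]-c)@np.array([[np.cos(a),-np.sin(a)],[np.sin(a),np.cos(a)]])
    m=(abs(P[:,2]-54)<6)&(abs(D[:,0])<85)&(abs(D[:,1])<130); q=D[m]
    print(t,m.sum(),cv2.minAreaRect(q.astype(np.float32)),np.percentile(q,[1,99],axis=0).round(1).tolist())
    m=(abs(P[:,2]-84)<6)&(abs(D[:,0])<25)&(abs(D[:,1])<75); q=D[m]
    print('  bar',np.percentile(q,[2,98],axis=0).round(1).tolist())
go([436,-220,150],1.311)
"
```

```text
t6 3008 ((-0.15819549560546875, -1.0386123657226562), (120.2127456665039, 209.53546142578125), 0.15451090037822723) [[-58.3, -103.0], [59.0, 102.2]]
  bar [[-6.4, -53.1], [6.9, 52.1]]
s6 948 ((3.3525047302246094, -0.9658660888671875), (208.86990356445312, 121.83333587646484), 89.81108093261719) [[-54.3, -103.1], [62.5, 102.3]]
  bar [[-2.6, -53.2], [11.1, 52.3]]
t 27.7 pos [793.3 146.3 175.4] yaw -1.28 tilt [0.002 0.001] q6 1.45 w 44.0 F [-0.1 -0.7 -0.6] 
 turn wz 4.59 then dx dy dz [-5.03  8.92  0.49]
```

step_arm:
  plan:
    - [0, 0, 0, 0, 0, 0, 1]
    - [0, 0, 0, 0, 0, 0, 1]
    - [0, 0, 0, 0, 0, 0, 1]
    - [0, 0, 0, 0, 0, 0, 1]
    - [0, 0, 0, 0, 0, 0, 0.59]
    - [0, -0.42, 0.74, 0, 0, 0, 0]
    - [0, -0.42, 0.74, 0, 0, 0, 0]
    - [0, -0.42, 0.74, 0, 0, 0, 0]
    - [0, -0.42, 0.74, 0, 0, 0, 0]
    - [0, -0.42, 0.74, 0, 0, 0, 0]
    - [0, -0.42, 0.74, 0, 0, 0, 0]
    - [0, -0.42, 0.74, 0, 0, 0, 0]
    - [0, -0.42, 0.74, 0, 0, 0, 0]
    - [0, -0.42, 0.74, 0, 0, 0, 0]
    - [0, -0.42, 0.74, 0, 0, 0, 0]
    - [0, -0.42, 0.74, 0, 0, 0, 0]
    - [0, -0.41, 0.74, 0, 0, 0, 0]
    - [0, 0, 0, 0, 0, 0, 0]

```text
t: 29.92
ee_pos: [430.1, -220.4, 176.6]
orientation: [-3.114, 0.413, 0.001]
ft_force: [0.3, -0.7, 0.0]
width: 44.0
grasp_force: 0.0
```

```bash
python3 -c "
from h import *
go([436.5,-220.3,62],1.311)
P=pts(shot('side','s7')).reshape(-1,3)
H=P[(abs(P[:,0]-450)<170)&(abs(P[:,1]+260)<160)&(P[:,2]>75)&(P[:,2]<95)]; print(cv2.minAreaRect(H[:,:2].astype(np.float32)),H[:,2].mean())"
```

```text
t 29.9 pos [ 430.1 -220.4  176.6] yaw -1.835 tilt [-0.001  0.   ] q6 1.34 w 44.0 F [ 0.3 -0.7  0. ] 
 turn wz -0.03 then dx dy dz [ 0.13 -0.03  2.29]
((435.7822265625, -217.416015625), (15.727219581604004, 109.30316925048828), 78.0444107055664) 80.83271449443298
```

step_arm:
  plan:
    - [0, 0.13, -0.03, 0.6, 0, 0, 0]
    - [0, 0, 0, 0.7, 0, 0, 0]
    - [0, 0, 0, 0.6, 0, 0, 0]
    - [0, 0, 0, 0.37, 0, 0, 0]
    - [0, 0, 0, 0, 0, 0, 0]
    - [-1, 0, 0, 0, 0, 0, 0]
    - [-1, 0, 0, 0, 0, 0, 0]
    - [-1, 0, 0, 0, 0, 0, 0]
    - [-1, 0, 0, 0, 0, 0, 0]
    - [-1, 0, 0, 0, 0, 0, 0]
    - [-1, 0, 0, 0, 0, 0, 0]

```text
t: 31.35
ee_pos: [439.7, -220.3, 63.9]
orientation: [3.114, -0.409, 0.002]
ft_force: [-0.7, -1.4, 6.9]
width: 13.9
grasp_force: 30.0
```

step_arm:
  plan:
    - [-1, 0, 0, -0.3, 0, 0, 0]
    - [-1, 0, 0, -0.5, 0, 0, 0]
    - [-1, 0, 0, -0.6, 0, 0, 0]
    - [-1, 0, 0, -0.6, 0, 0, 0]
    - [-1, 0, 0, -0.6, 0, 0, 0]
    - [-1, 0, 0, 0, 0, 0, 0]

```text
t: 32.1
ee_pos: [440.4, -220.5, 195.4]
orientation: [3.113, -0.408, 0.007]
ft_force: [-0.8, -0.6, -3.2]
width: 13.9
grasp_force: 30.0
```

```bash
python3 -c "
from h import *
go(W(0,0,190),PSI); print(get_obs()['moment'])"
```

```text
t 32.1 pos [ 440.4 -220.5  195.4] yaw -1.832 tilt [ 0.004 -0.002] q6 1.34 w 13.9 F [-0.8 -0.6 -3.2] 
 turn wz 9.63 then dx dy dz [-5.17 -3.74  0.11]
[ 0.04813077 -0.02622194  0.00132718]
```

step_arm:
  plan:
    - [-1, 0, 0, 0, 0, 0, -0.85]
    - [-1, 0, 0, 0, 0, 0, -0.85]
    - [-1, 0, 0, 0, 0, 0, -0.85]
    - [-1, 0, 0, 0, 0, 0, -0.85]
    - [-1, 0, 0, 0, 0, 0, -0.85]
    - [-1, 0, 0, 0, 0, 0, -0.85]
    - [-1, 0, 0, 0, 0, 0, -0.85]
    - [-1, 0, 0, 0, 0, 0, -0.85]
    - [-1, 0, 0, 0, 0, 0, -0.85]
    - [-1, 0, 0, 0, 0, 0, -0.85]
    - [-1, 0, 0, 0, 0, 0, -0.85]
    - [-1, 0, 0, 0, 0, 0, -0.85]
    - [-1, 0, 0, 0, 0, 0, -0.85]
    - [-1, 0, 0, 0, 0, 0, -0.85]
    - [-1, 0, 0, 0, 0, 0, -0.85]
    - [-1, 0, 0, 0, 0, 0, -0.85]
    - [-1, 0, 0, 0, 0, 0, -0.85]
    - [-1, 0, 0, 0, 0, 0, -0.85]
    - [-1, 0, 0, 0, 0, 0, -0.85]
    - [-1, 0, 0, 0, 0, 0, -0.4]

```text
t: 34.6
ee_pos: [438.1, -219.3, 191.6]
orientation: [-2.039, -2.386, 0.001]
ft_force: [-1.4, 0.9, -3.0]
width: 13.9
grasp_force: 30.0
```

```bash
python3 -c "
from h import *
go(W(0,3.2,190),PSI); print(get_obs()['moment'])"
```

```text
t 34.6 pos [ 438.1 -219.3  191.6] yaw 0.156 tilt [-0.002  0.001] q6 -0.65 w 13.9 F [-1.4  0.9 -3. ] 
 turn wz 0.02 then dx dy dz [5.21 3.78 0.03]
[-0.01885915 -0.08493024 -0.04429632]
```

step_arm:
  plan:
    - [-1, 0.2, 0.14, 0, 0, 0, 0]
    - [-1, 0.4, 0.29, 0, 0, 0, 0]
    - [-1, 0.46, 0.33, 0, 0, 0, 0]
    - [-1, 0.46, 0.33, 0, 0, 0, 0]
    - [-1, 0.46, 0.33, 0, 0, 0, 0]
    - [-1, 0.46, 0.33, 0, 0, 0, 0]
    - [-1, 0.46, 0.33, 0, 0, 0, 0]
    - [-1, 0.46, 0.33, 0, 0, 0, 0]
    - [-1, 0.46, 0.33, 0, 0, 0, 0]
    - [-1, 0.46, 0.33, 0, 0, 0, 0]
    - [-1, 0.46, 0.33, 0, 0, 0, 0]
    - [-1, 0.3, 0.22, 0, 0, 0, 0]
    - [-1, 0.15, 0.1, 0, 0, 0, 0]
    - [-1, 0, 0, 0, 0, 0, 0]
    - [-1, 0, 0, 0, 0, 0, 0]
    - [-1, 0, 0, 0, 0, 0, 0]

```text
t: 36.6
ee_pos: [582.9, 64.4, 193.2]
orientation: [2.045, 2.385, -0.0]
ft_force: [-0.8, 0.2, -2.6]
width: 13.6
grasp_force: 30.0
```

```bash
python3 -c "
from h import *
go(W(0,3.2,130),PSI); print(get_obs()['moment'])
for n in('side','top'):
    a=shot(n,n+'8'); P=pts(a).reshape(-1,3);D=(P[:,:2]-C)@np.array([[np.cos(PSI),-np.sin(PSI)],[np.sin(PSI),np.cos(PSI)]])
    m=(P[:,2]>175)&(P[:,2]<192)&(abs(D[:,0])<75)&(abs(D[:,1])<130); q=D[m]
    print(n,m.sum(),P[m][:,2].mean(),cv2.minAreaRect(q.astype(np.float32)),np.percentile(q,[1,99],axis=0).round(1).tolist())
b=load('side8');cv2.imwrite('pics/m8.png',cv2.resize(b['pixels'][120:280,150:350,::-1],(750,600),interpolation=cv2.INTER_CUBIC))
"
```

```text
t 36.6 pos [582.9  64.4 193.2] yaw 0.153 tilt [-0. -0.] q6 -0.06 w 13.6 F [-0.8  0.2 -2.6] 
 turn wz -0.0 then dx dy dz [0.04 0.05 1.26]
[-0.01539461 -0.11129932  0.01438462]
side 1703 183.3924442896856 ((-1.497467041015625, -1.405609130859375), (213.53433227539062, 120.06004333496094), 89.70980834960938) [[-59.5, -101.7], [57.0, 103.6]]
top 834 185.80107724929422 ((-2.371562957763672, -84.59197998046875), (46.46514892578125, 120.16319274902344), 89.64559173583984) [[-61.6, -107.2], [55.3, -63.0]]
```

View pics/m8.png

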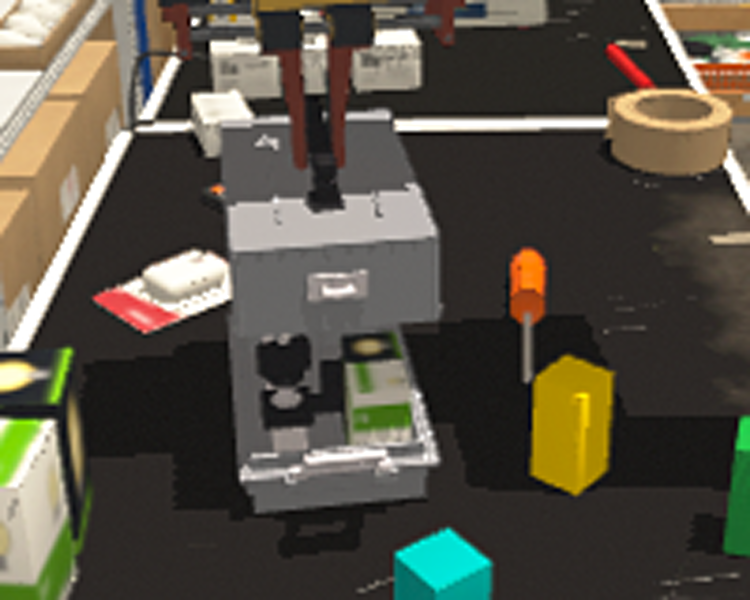

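step_arm:
  plan:
    - [-1, 0.025, 0.05, 0.4, 0, 0, 0]
    - [-1, 0, 0, 0.5, 0, 0, 0]
    - [-1, 0, 0, 0.4, 0, 0, 0]
    - [-1, 0, 0, 0.25, 0, 0, 0]
    - [-1, 0, 0, 0, 0, 0, 0]
    - [-1, 0, 0, 0, 0, 0, 0]

```text
t: 37.45
ee_pos: [585.9, 66.7, 116.1]
orientation: [2.043, 2.386, 0.001]
ft_force: [0.5, 0.0, -2.6]
width: 13.6
grasp_force: 30.0
```

```bash
python3 -c "
from h import *
go(W(0,2.2,96),PSI); print(get_obs()['moment'])
for n in('side','top'):
    a=shot(n,n+'9'); P=pts(a).reshape(-1,3);D=(P[:,:2]-C)@np.array([[np.cos(PSI),-np.sin(PSI)],[np.sin(PSI),np.cos(PSI)]])
    m=(P[:,2]>98)&(P[:,2]<116)&(abs(D[:,0])<75)&(abs(D[:,1])<130); q=D[m]
    print(n,m.sum(),P[m][:,2].mean(),cv2.minAreaRect(q.astype(np.float32)),np.percentile(q,[1,99],axis=0).round(1).tolist())
"
```

```text
t 37.5 pos [585.9  66.7 116.1] yaw 0.154 tilt [0.001 0.   ] q6 -0.06 w 13.6 F [ 0.5  0.  -2.6] 
 turn wz 0.0 then dx dy dz [-0.02 -0.02  0.4 ]
[-0.00496527 -0.06014315  0.00303608]
side 1812 106.32352986807122 ((1.6388397216796875, 1.4548568725585938), (119.40184783935547, 211.575927734375), 0.33868762850761414) [[-56.7, -99.4], [60.3, 105.0]]
top 735 108.87236053892491 ((0.4010429382324219, -82.77758026123047), (46.17779541015625, 120.36260986328125), 89.94034576416016) [[-58.1, -105.5], [59.4, -60.9]]
```

step_arm:
  plan:
    - [-1, -0.01, -0.015, 0.1, 0, 0, 0]
    - [-1, 0, 0, 0.08, 0, 0, 0]
    - [-1, 0, 0, 0.08, 0, 0, 0]
    - [-1, 0, 0, 0, 0, 0, 0]

```text
t: 38.05
ee_pos: [584.4, 66.1, 102.2]
orientation: [-2.043, -2.386, 0.001]
ft_force: [-0.0, -0.0, -2.8]
width: 13.8
grasp_force: 30.0
```

step_arm:
  plan:
    - [-1, 0, 0, 0.06, 0, 0, 0]
    - [-1, 0, 0, 0.06, 0, 0, 0]
    - [-1, 0, 0, 0, 0, 0, 0]

```text
t: 38.42
ee_pos: [584.5, 66.1, 96.4]
orientation: [-2.043, -2.386, 0.001]
ft_force: [1.1, -0.4, -2.6]
width: 13.7
grasp_force: 30.0
```

step_arm:
  plan:
    - [-1, 0, 0, 0.03, 0, 0, 0]
    - [-1, 0, 0, 0.03, 0, 0, 0]
    - [-1, 0, 0, 0, 0, 0, 0]

```text
t: 38.8
ee_pos: [584.8, 66.1, 95.9]
orientation: [2.043, 2.386, 0.0]
ft_force: [-7.9, -1.4, 17.6]
width: 13.9
grasp_force: 30.0
```

```bash
python3 -c "
from h import *
go(W(0,2.2,96),PSI); print(get_obs()['moment'])"
```

```text
t 38.8 pos [584.8  66.1  95.9] yaw 0.154 tilt [0. 0.] q6 -0.06 w 13.9 F [-7.9 -1.4 17.6] 
 turn wz 0.0 then dx dy dz [-0.01  0.01 -0.  ]
[-0.1013694   1.13296873  0.0148547 ]
```

step_arm:
  plan:
    - [-0.3, 0, 0, 0, 0, 0, 0]
    - [-0.3, 0, 0, 0, 0, 0, 0]
    - [-0.3, 0, 0, 0, 0, 0, 0]
    - [-0.3, 0, 0, -0.5, 0, 0, 0]
    - [-0.3, 0, 0, -0.7, 0, 0, 0]
    - [-1, 0, 0, -0.6, 0, 0, 0]
    - [-1, 0.6, 0, 0, 0, 0, 0]
    - [-1, 0.7, 0, 0, 0, 0, 0]
    - [-1, 0.7, 0, 0, 0, 0, 0]
    - [-1, 0.7, 0, 0, 0, 0, 0]
    - [-1, 0.7, 0, 0, 0, 0, 0]
    - [-1, 0, 0, 0, 0, 0, 0]

```text
t: 40.3
ee_pos: [558.2, 236.0, 183.4]
orientation: [-2.04, -2.389, -0.0]
ft_force: [1.1, 0.5, -0.8]
width: 0.7
grasp_force: 0.0
```

```bash
python3 -c "
from h import *
go(W(0,172,62),PSI)
a=shot('side','s10');b=shot('top','t10')
for im in(a,b):
    P=pts(im).reshape(-1,3);D=(P[:,:2]-C)@np.array([[np.cos(PSI),-np.sin(PSI)],[np.sin(PSI),np.cos(PSI)]])
    m=(P[:,2]>78)&(P[:,2]<100)&(abs(D[:,0])<70)&(abs(D[:,1])<104); q=np.c_[D[m],P[m][:,2]]
    A=np.c_[q[:,:2],np.ones(len(q))]; print(len(q),np.linalg.lstsq(A,q[:,2],rcond=None)[0].round(4),cv2.minAreaRect(D[m].astype(np.float32)))
cv2.imwrite('pics/m10.png',cv2.resize(a['pixels'][140:260,170:330,::-1],(800,600),interpolation=cv2.INTER_CUBIC))
"
```

```text
t 40.3 pos [558.2 236.  183.4] yaw 0.157 tilt [-0.  0.] q6 0.22 w 0.7 F [ 1.1  0.5 -0.8] 
 turn wz 0.03 then dx dy dz [-0.05  0.01  2.43]
1722 [-1.80000e-03 -5.30000e-03  8.65499e+01] ((0.8196182250976562, 0.09862518310546875), (207.78900146484375, 120.21253967285156), 89.95977783203125)
3072 [ 4.60000e-03 -7.00000e-04  8.84634e+01] ((-0.16910552978515625, -0.6696319580078125), (120.71202087402344, 206.5352020263672), 0.00013669223699253052)
```

View pics/m10.png

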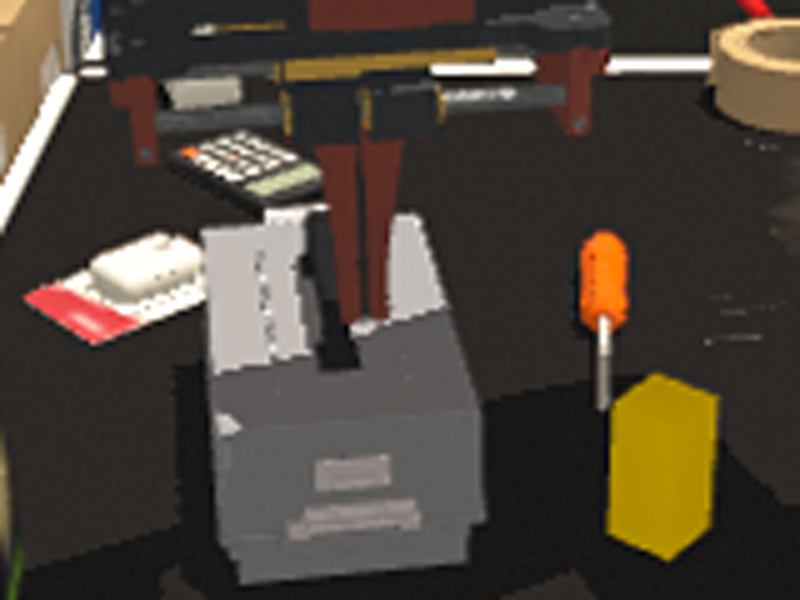

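step_arm:
  plan:
    - [-1, 0, 0, 0.7, 0, 0, 0]
    - [-1, 0, 0, 0.8, 0, 0, 0]
    - [-1, 0, 0, 0.6, 0, 0, 0]
    - [-1, 0, 0, 0.3, 0, 0, 0]
    - [-1, 0, 0, 0, 0, 0, 0]
    - [-1, -0.15, 0, 0, 0, 0, 0]
    - [-1, -0.15, 0, 0, 0, 0, 0]
    - [-1, -0.15, 0, 0, 0, 0, 0]
    - [-1, -0.1, 0, -0.1, 0, 0, 0]
    - [-1, -0.1, 0, -0.1, 0, 0, 0]
    - [-1, -0.08, 0, -0.08, 0, 0, 0]
    - [-1, -0.1, 0, 0, 0, 0, 0]
    - [-1, -0.05, 0, 0, 0, 0, 0]
    - [-1, 0, 0, 0, 0, 0, 0]

```text
t: 42.15
ee_pos: [565.2, 190.3, 77.5]
orientation: [-2.044, -2.386, 0.001]
ft_force: [-0.2, 1.4, 0.2]
width: 0.9
grasp_force: 0.0
```

```bash
python3 -c "
from h import *
go(W(0,122,75),PSI)"
```

```text
t 42.1 pos [565.2 190.3  77.5] yaw 0.154 tilt [-0. -0.] q6 0.15 w 0.9 F [-0.2  1.4  0.2] 
 turn wz 0.0 then dx dy dz [-0.12  0.01  0.05]
```

step_arm:
  plan:
    - [-1, -0.05, 0, 0, 0, 0, 0]
    - [-1, -0.05, 0, 0, 0, 0, 0]
    - [-1, -0.03, 0, 0, 0, 0, 0]
    - [-1, 0, 0, 0, 0, 0, 0]

```text
t: 42.65
ee_pos: [566.3, 184.0, 77.6]
orientation: [2.044, 2.386, -0.0]
ft_force: [0.4, 1.5, 0.9]
width: 0.6
grasp_force: 0.0
```

step_arm:
  plan:
    - [-1, -0.04, 0, 0, 0, 0, 0]
    - [-1, -0.03, 0, 0, 0, 0, 0]
    - [-1, 0, 0, 0, 0, 0, 0]

```text
t: 43.02
ee_pos: [566.6, 182.2, 77.7]
orientation: [-2.043, -2.384, -0.003]
ft_force: [-2.2, 9.0, 0.2]
width: 0.5
grasp_force: 4.7
```

```bash
python3 -c "
from h import *
go(W(0,122,75),PSI)"
```

```text
t 43.0 pos [566.6 182.2  77.7] yaw 0.154 tilt [-0.     0.002] q6 0.13 w 0.5 F [-2.2  9.   0.2] 
 turn wz -0.0 then dx dy dz [0.04 0.01 0.05]
```

step_arm:
  plan:
    - [-1, -0.04, 0, 0, 0, 0, 0]
    - [-1, 0, 0, 0, 0, 0, 0]
    - [-1, 0.3, 0, 0, 0, 0, 0]
    - [-1, 0.3, 0, 0, 0, 0, 0]
    - [-1, 0, 0, -0.8, 0, 0, 0]
    - [-1, 0, 0, -0.8, 0, 0, 0]
    - [-1, 0, 0, -0.7, 0, 0, 0]
    - [-1, -0.8, 0, 0, 0, 0, 0]
    - [-1, -0.8, 0, 0, 0, 0, 0]
    - [-1, -0.8, 0, 0, 0, 0, 0]
    - [-1, -0.8, 0, 0, 0, 0, 0]
    - [-1, -0.8, 0, 0, 0, 0, 0]
    - [-1, -0.8, 0, 0, 0, 0, 0]
    - [-1, -0.8, 0, 0, 0, 0, 0]
    - [-1, -0.8, 0, 0, 0, 0, 0]
    - [-1, 0, 0, 0, 0, 0, 0]

```text
t: 45.02
ee_pos: [612.1, -110.0, 192.6]
orientation: [2.047, 2.383, -0.001]
ft_force: [-0.0, -0.0, -0.1]
width: 0.4
grasp_force: 0.0
```

```bash
python3 -c "
from h import *
go(W(0,-172,66),PSI)"
```

```text
t 45.0 pos [ 612.1 -110.   192.6] yaw 0.151 tilt [ 0.    -0.001] q6 -0.35 w 0.4 F [-0.  -0.  -0.1] 
 turn wz -0.02 then dx dy dz [0.08 0.01 2.53]
```

step_arm:
  plan:
    - [-1, 0, 0, 0.7, 0, 0, 0]
    - [-1, 0, 0, 0.8, 0, 0, 0]
    - [-1, 0, 0, 0.7, 0, 0, 0]
    - [-1, 0, 0, 0.3, 0, 0, 0]
    - [-1, 0, 0, 0, 0, 0, 0]
    - [-1, 0.2, 0, 0, 0, 0, 0]
    - [-1, 0.2, 0, 0, 0, 0, 0]
    - [-1, 0.15, 0, 0, 0, 0, 0]
    - [-1, 0.1, 0, -0.1, 0, 0, 0]
    - [-1, 0.1, 0, -0.1, 0, 0, 0]
    - [-1, 0.1, 0, 0, 0, 0, 0]
    - [-1, 0.1, 0, 0, 0, 0, 0]
    - [-1, 0, 0, 0, 0, 0, 0]

```text
t: 46.65
ee_pos: [604.3, -60.4, 77.5]
orientation: [-2.043, -2.386, 0.0]
ft_force: [0.7, -0.3, -0.0]
width: 0.7
grasp_force: 0.0
```

```bash
python3 -c "
from h import *
go(W(0,-121,77),PSI)"
```

```text
t 46.6 pos [604.3 -60.4  77.5] yaw 0.155 tilt [-0.  0.] q6 -0.27 w 0.7 F [ 0.7 -0.3 -0. ] 
 turn wz 0.01 then dx dy dz [0.09 0.01 0.01]
```

step_arm:
  plan:
    - [-1, 0.05, 0, 0, 0, 0, 0]
    - [-1, 0.05, 0, 0, 0, 0, 0]
    - [-1, 0.03, 0, 0, 0, 0, 0]
    - [-1, 0, 0, 0, 0, 0, 0]

```text
t: 47.15
ee_pos: [603.9, -57.2, 77.7]
orientation: [2.04, 2.385, -0.004]
ft_force: [1.2, -14.6, -1.6]
width: 0.3
grasp_force: 7.7
```

step_arm:
  plan:
    - [-1, 0.03, 0, 0, 0, 0, 0]
    - [-1, 0.02, 0, 0, 0, 0, 0]
    - [-1, 0, 0, 0, 0, 0, 0]

```text
t: 47.52
ee_pos: [603.9, -56.9, 77.8]
orientation: [2.038, 2.383, -0.006]
ft_force: [1.0, -25.7, -1.4]
width: 0.7
grasp_force: 12.8
```

```bash
python3 -c "
from h import *
go(W(0,-121,77),PSI)"
```

```text
t 47.5 pos [603.9 -56.9  77.8] yaw 0.156 tilt [ 0.002 -0.006] q6 -0.26 w 0.7 F [  1.  -25.7  -1.4] 
 turn wz 0.01 then dx dy dz [0.02 0.01 0.02]
```

step_arm:
  plan:
    - [-1, -0.3, 0, 0, 0, 0, 0]
    - [-1, -0.3, 0, 0, 0, 0, 0]
    - [-1, 0, 0, -0.8, 0, 0, 0]
    - [-1, 0, 0, -0.8, 0, 0, 0]
    - [-1, 0, 0, -0.8, 0, 0, 0]
    - [-1, -0.9, -0.4, 0, 0, 0, 0]
    - [-1, -0.9, -0.4, 0, 0, 0, 0]
    - [-1, -0.9, -0.4, 0, 0, 0, 0]
    - [-1, -0.9, -0.4, 0, 0, 0, 0]
    - [-1, -0.9, -0.4, 0, 0, 0, 0]
    - [-1, -0.9, -0.4, 0, 0, 0, 0]
    - [-1, 0, 0, 0, 0, 0, 0]

```text
t: 49.02
ee_pos: [529.6, -369.9, 197.5]
orientation: [2.048, 2.382, 0.0]
ft_force: [-0.3, -0.1, -0.4]
width: 0.7
grasp_force: 0.0
```

```bash
python3 -c "
from h import *
go(W(0,-172,66),PSI)
a=shot('side','s11');b=shot('top','t11')
for im in(b,a):
    P=pts(im).reshape(-1,3);D=(P[:,:2]-C)@np.array([[np.cos(PSI),-np.sin(PSI)],[np.sin(PSI),np.cos(PSI)]])
    m=(P[:,2]>82)&(P[:,2]<96)&(abs(D[:,0])<70)&(abs(D[:,1])<116); q=np.c_[D[m],P[m][:,2]]
    A=np.c_[q[:,:2],np.ones(len(q))]; print(len(q),np.linalg.lstsq(A,q[:,2],rcond=None)[0].round(4),cv2.minAreaRect(D[m].astype(np.float32)))
    for sg in(1,-1):
        k=(P[:,2]>45)&(D[:,1]*sg>106)&(D[:,1]*sg<165)&(abs(D[:,0])<28); print(' clip',sg,k.sum(),np.percentile(D[k,1]*sg,[50,95]).round(1),np.percentile(P[k,2],[5,50,95]).round(1)) if k.sum() else print('none')
x=cv2.resize(b['pixels'][130:230,170:310,::-1],(440,314),interpolation=cv2.INTER_CUBIC);y=cv2.resize(a['pixels'][170:260,200:290,::-1],(360,360),interpolation=cv2.INTER_CUBIC)
z=np.zeros((360,800,3),np.uint8);z[:314,:440]=x;z[:,440:]=y
cv2.imwrite('pics/m11.png',z)
"
```

```text
t 49.0 pos [ 529.6 -369.9  197.5] yaw 0.15 tilt [ 0. -0.] q6 -0.78 w 0.7 F [-0.3 -0.1 -0.4] 
 turn wz -0.03 then dx dy dz [4.96 2.44 2.63]
3152 [1.30000e-03 1.00000e-04 8.86184e+01] ((-0.737335205078125, 0.374176025390625), (224.7841339111328, 120.64820861816406), 89.57452392578125)
 clip 1 45 [108.9 111.8] [84.4 89.  92.3]
 clip -1 41 [108.6 111.8] [81.5 88.5 93. ]
1934 [-1.30000e-03 -8.00000e-04  8.65832e+01] ((0.5703392028808594, 2.1364364624023438), (118.96845245361328, 226.0167236328125), 0.1255871206521988)
 clip 1 317 [108.8 113.4] [47.1 68.4 87.4]
 clip -1 12 [108.  110.6] [85.5 87.  87.6]
```

View pics/m11.png

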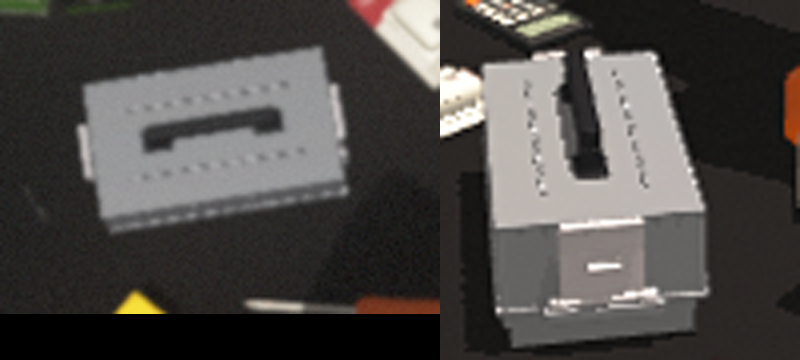

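```bash
python3 -c "
from h import *
print(ctrl.close_job())"
```

```text
the job is handed in; nothing more can be done
None
```

The job is finished and handed in at about 49 s of the 208 s allowed: both lamp cartons found are packed tight against the end wall, the divider is slid up and its knob turned to the stop, the hood sits home and level, and both end clips are upright over their staples.

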